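Run the camera slide up to its stop and clamp it

ROBOT

A 6-joint arm with a two-finger parallel gripper is mounted at the origin on the work surface. World frame = base frame: x ahead of the robot, y to its left, z up, the work surface at z = 0. Lengths are in mm, angles in rad, forces in N, time in s.
With the tool pointing down it reaches from about 250 to 775 mm from the base axis. Payload 4 kg.
Tool frame: the origin (TCP) lies on the centre line of the jaws, within the pads' length; the fingertips stand 11 mm ahead of it and the grasp point (between the pads) lies 8 mm behind it (tips_ahead is the distance from the TCP to the fingertips, in mm); z points along the fingers, y is the line along which they close (so a half turn about z gives the same grasp; the last joint's range is limited). The gripper opens to 85 mm and grips with 20 to 120 N. Pads are 22 mm wide; open, the fingers measure 114 mm over their backs; the gripper's body (76 mm by 85 mm) begins 54 mm behind the grasp point. The pads swing forward as they close: fully open they stand 13 mm farther back than shut.
Start: joints at [-1.417, 0.087, 1.371, -0, 1.684, -0.103], TCP at [139.689, -531.981, 242.341] pointing down, gripper open.
Joint ranges: [-3.1, 3.1], [-0.76, 2.03], [0.27, 2.55], [-1.08, 4.22], [0.17, 2.65], [-2.57, 2.57]. Speed limits (rad/s): [2.79, 2.79, 3.14, 3.14, 3.14, 3.14].

INTERFACE

Orientations are given as a rotation vector (axis times angle).
In Python, from station import * gives the robot as it stands.
- The arm moves only by the shell command python3 -m creep 'ROWS' [OPENING] [FORCE]. ROWS is a JSON object of lists of equal length, an entry for each row: "translation": the shift along the tool's x, y, z in mm, a list of three; "rot": the turn, a rotation vector about the tool's x, y, z in rad, a list of three. In form: {"translation": [[tx, ty, tz], ...], "rot": [[rx, ry, rz], ...]}. A call has 1 to 10 rows; each row shifts and turns the commanded pose from where the row before left it, along the tool's axes as they then stand; what a row does not reach is not made up. A row lasts 1/10 s, in which the tool goes at most 50 mm and 8.59 degrees, less where a joint would pass 70% of its speed; a pose out of reach is approached as far as the arm can. A call is refused whole if a number of a shift passes 50 or a number of a turn 0.15, either way. A call with a gripper value outside its range is refused whole. OPENING is the finger opening in mm, from 0 to 85.4, set as the call begins (- or left out, the last holds). The fingers move at their own pace and stop on an object; FORCE is the grip in N (left out, the last holds). Time passes only in rows, so rows that do not move let the fingers close. It gives the time, the measured TCP pose, the force, the opening and the grip force at its end, in the units of the state.
- get_state(): the state, without advancing time (a new reading comes with each control period).
- capture(name): name is "scene" or "top" or "wrist"; returns the picture (420x560x3 uint8, red, green, blue); there is no depth.
- calibration(name): a dict with "camera_matrix" (3x3 intrinsics, pixels), "k1" (the pictures are not rectified: a ray, as slopes to the right and down, at radius r is drawn at 1 + k1 r^2 times it, then the intrinsics apply), "origin" and "rotation" of the camera in the world; the wrist camera has in their place "hand_eye" (4x4, takes a point from camera to tool coordinates, whose origin is the TCP and whose axes are the flange's). Camera axes: x right, y down, z forward; pixel columns grow to the right and rows downward; lengths in mm; the calibration is good to about 2 mm. A picture is of the moment at which its call begins: read the wrist's pose just before it. calibration takes no time and is no camera call.
- job_done(): hands the job in; it is judged then, once.
Trained networks look in the newest picture that a camera, given by its name, has taken for a name from the list of things; names that differ only in an ending like _2 or _b are one class to them, and where a whole thing is asked for, a point or a joint stands for the part that bears it (a point fixed in the world has none). Each returns a list of dicts, best first, with "conf" (0 to 1); they miss things now and then, are a little off and sometimes report something else, mostly with a low value. They report only what shows in the picture. A call takes as long as a camera call.
- recognise(camera, name): "centre" ([column, row] in pixels, amid what is visible of it).
- masks_of(camera, name): "region" (420x560 bool, what is visible of it) and "centre" ([column, row] in pixels, amid what is visible of it).
- pinpoint(camera, name): "centre" ([column, row] in pixels: a listed point, or the origin of a listed thing).
The state is a dict: "time_s": time; "joint_positions": joint angles; "joint_vel": joint speeds; "joint_torque": joint torques, N m; "eef_pos": TCP position; "tool_rot": TCP orientation; "wrist_force": force on the tool from outside, world axes, zero at the start; "torque": the same for the moment, N m; "opening": opening from 0.0 (shut) to 1.0 (fully open); "gripper_force": force on a finger pad.
Only numpy, scipy, OpenCV 4.12 (cv2) and the standard library are available. Lean on these libraries where they do the work, as an engineer would, in place of code of your own. Each camera call takes 0.05 s, during which the arm holds its last target. There are 200 camera calls.

TASK

Two slide rails stand on the optics bench: one carries a camera with a lens, the other a flat LED lamp. Slide the camera's carriage along its rail all the way up to the stop block, with its clamp still free; then turn the clamp knob on that carriage clockwise (seen from above) as far as it goes, so that the camera is locked there, and let go. Leave the lamp's carriage and its clamp knob as they are.

Things in the scene. Friction and masses are not known exactly. Their poses are not given: they have to be found in the camera images.
- camera_grip (a point): Where to grip the camera's clamp knob: on its upright axis, 83 mm above the bench. Black bar 14 mm thick, 46 long, from 57 to 100 mm high, over a 38 mm disc, on the left lug of the grey carriage plate (top at 46 mm). The white and black camera on that plate (top at 97 mm) is 72 mm right of the axis. Frame rides with the carriage, does not turn with the knob: x to the stop, y left, z up.
- camera_slide (a joint): Travel of the camera's carriage, m: 0 at the robot's end, grows along x of camera_grip, 0.12 up against the aluminium stop block (top at 49 mm) at the far end of the fixed flat aluminium rail (260 x 124 mm, 25 high). Free, it slides with about 1.5 N, stays where left, and can be pushed along by its knob.
- camera_clamp (a joint): Turn of the camera's clamp knob, rad, growing clockwise seen from above. 0 is free: bar across the rail, along y of camera_grip. 1.3 is its locked end: bar nearly along the rail. From about 0.65 on a cam presses on the rail, the turn takes 0.1 to 0.2 N m and the carriage begins to hold; locked it resists about 8 N. Stays where left.
- lamp_bar_end (a point): Left end of the bar of the lamp's clamp knob, 23 mm from that knob's axis, 83 mm above the bench; moves with that knob and carriage. Rail, carriage and knob are like the camera's, but carry a flat upright black LED lamp, 80 mm wide, with a grid of round white lights, top at 102 mm. To be left alone.

How it is judged (in metres and radians):
On the way:
1. the camera's carriage is up against its stop, its clamp still free (value of joint camera_slide above 0.11 m and value of joint camera_clamp below 0.6 rad), for 0.1 s.
At the end, for the whole second after the job is handed in: The camera's carriage stands within 10 mm of its stop (travel above 0.11 m) and its clamp knob is turned to the locked end (more than 1.0 rad of 1.3) (value of joint camera_slide above 0.11 m and value of joint camera_clamp above 1 rad); the robot touches nothing.
It fails at once if the lamp's carriage or its clamp knob was moved (its bar end shifted by more than 12 mm) (distance of lamp_bar_end from where it was at the start of the episode above 0.012 m).
It also fails if it takes over 38 s, if anything falls off the work surface, if the arm or the gripper's body presses on something with over 40 N, if the wrist force passes 120 N, or if a joint passes its speed limit or range.

## Working session

There is one attempt and no reset: what is moved stays moved. The work goes in short steps, Python scripts to look and compute and a shell command to move; the robot and the scene stay as the last step left them, time stands still between calls to the robot, and variables do not carry over. Pictures are saved under pics/ and viewed, at most 10 in all, crops included, and the job is handed in when it is done.

```bash
mkdir -p pics
cat > h.py <<'E'
from station import *
import numpy as np, cv2
from scipy.spatial.transform import Rotation as R
def ray(cam,px,st=None):
    c=calibration(cam);K=np.array(c["camera_matrix"],float);k=c["k1"]
    d=np.array([(px[0]-K[0,2])/K[0,0],(px[1]-K[1,2])/K[1,1]]);u=d.copy()
    for _ in range(20): u=d/(1+k*(u@u))
    v=np.array([u[0],u[1],1.])
    if "hand_eye" in c:
        H=np.array(c["hand_eye"],float);T=R.from_rotvec(st["tool_rot"]).as_matrix()
        return T@H[:3,3]+np.array(st["eef_pos"]),T@H[:3,:3]@v
    return np.array(c["origin"],float),np.array(c["rotation"],float)@v
def at_z(cam,px,z,st=None):
    o,d=ray(cam,px,st);return o+d*(z-o[2])/d[2]
E
python3 - <<'E'
from h import *
ims=[]
s=get_state();print(s["eef_pos"],s["tool_rot"],s["opening"])
for c in ["scene","top","wrist"]:
    im=capture(c);ims.append(im);cv2.imwrite(f"pics/{c}0.png",im[:,:,::-1])
    for n in ["camera_grip","lamp_bar_end"]:
        for r in pinpoint(c,n)[:3]: print(c,n,r["centre"],round(r["conf"],2),at_z(c,r["centre"],83,s).round(1))
cv2.imwrite("pics/a.png",cv2.resize(np.hstack(ims[:2]),(800,300))[:,:,::-1])
E
```

```text
[ 139.60477968 -531.48511435  241.11847882] [-3.11347963e+00 -4.01979409e-01  7.17816164e-05] 0.9991226630638561Traceback (most recent call last):
  File "<stdin>", line 7, in <module>
  File "h.py", line 14, in at_z
    o,d=ray(cam,px,st);return o+d*(z-o[2])/d[2]
                                           ~^^^
IndexError: invalid index to scalar variable.
```

View pics/scene0.png

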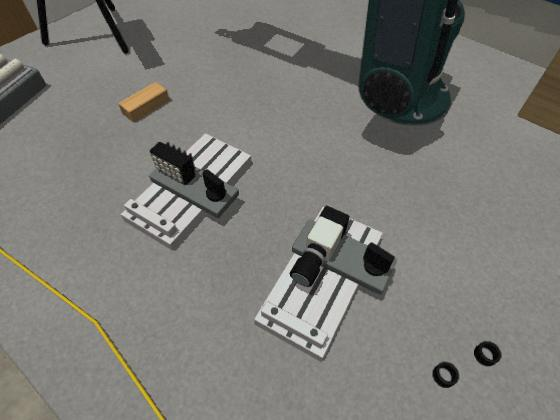

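The scene view shows the camera rail at (325,280), with its knob at (378,260) and its stop at (295,325). The lamp rail is at (185,190), with its knob at (214,186). The rotation needs a format fix.

```bash
sed -i 's/np.array(c\["rotation"\],float)@v/rm(c["rotation"])@v/; s/^def ray/def rm(r):\n    r=np.array(r,float)\n    return r if r.shape==(3,3) else (R.from_rotvec(r).as_matrix() if r.size==3 else R.from_quat(r).as_matrix())\ndef ray/' h.py
python3 - <<'E'
from h import *
print(calibration("scene")["rotation"])
s=get_state()
for c in ["scene","top","wrist"]:
    im=capture(c);cv2.imwrite(f"pics/{c}0.png",im[:,:,::-1])
    for n in ["camera_grip","lamp_bar_end"]:
        for r in pinpoint(c,n)[:3]: print(c,n,r["centre"],round(r["conf"],2),at_z(c,r["centre"],83,s).round(1))
E
```

```text
[-1.16595528 -2.51164542  0.79388008]
scene camera_grip [381.3, 257.6] 0.64 [485.5 212.4  83. ]
scene lamp_bar_end [223.7, 188.9] 0.7 [550.7 -84.   83. ]
top camera_grip [188.6, 213.6] 0.67 [484.1 213.1  83. ]
top lamp_bar_end [348.8, 180.2] 0.97 [551.7 -81.4  83. ]
top lamp_bar_end [192.0, 213.4] 0.24 [484.6 206.9  83. ]
```

View pics/top0.png

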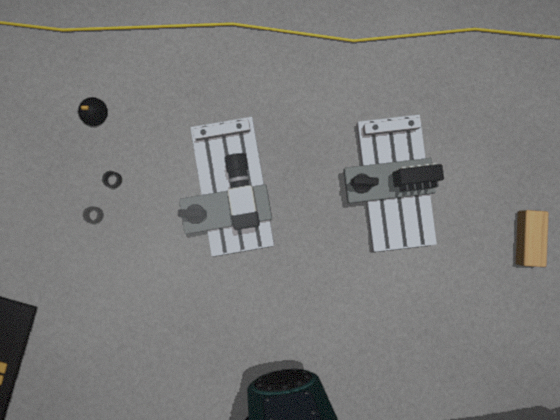

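The top view shows +x up. The camera rail has corners near (192,126), (252,117), (272,245) and (212,256), with the knob at (190,213). The lamp knob is at (362,182).

Run:
```python
from h import *
P=[at_z("top",p,25) for p in [(192,126),(252,117),(272,245),(212,256)]]
for p in P: print(p.round(0))
for a,b in [(3,0),(2,1)]:
    d=P[b]-P[a];print(np.degrees(np.arctan2(d[1],d[0])),np.linalg.norm(d))
im=cv2.imread("pics/top0.png")
cv2.imwrite("pics/topc.png",cv2.resize(im[110:265,165:285],None,fx=3.8,fy=3.8,interpolation=2))
# shift the knob point by 120 along rail; tool heading
s=get_state();T=R.from_rotvec(s["tool_rot"]).as_matrix();print(T.round(3))
print(s["time_s"],calibration("wrist")["hand_eye"])
```

```text
[660. 224.  25.]
[681. 105.  25.]
[427.  60.  25.]
[403. 177.  25.]
10.27626573872771 261.5234534296122
10.072917418703453 257.9572730395323
[[ 0.967  0.254 -0.   ]
 [ 0.254 -0.967 -0.   ]
 [-0.     0.    -1.   ]]
0.55 [[ 1.40015297e-04 -9.48305014e-01 -3.17360334e-01  8.07014040e+01]
 [ 9.99999988e-01  1.55384805e-04 -2.31184970e-05 -4.00461867e-01]
 [ 7.12363602e-05 -3.17360326e-01  9.48305024e-01 -1.32005542e+02]
 [ 0.00000000e+00  0.00000000e+00  0.00000000e+00  1.00000000e+00]]
```

View pics/topc.png

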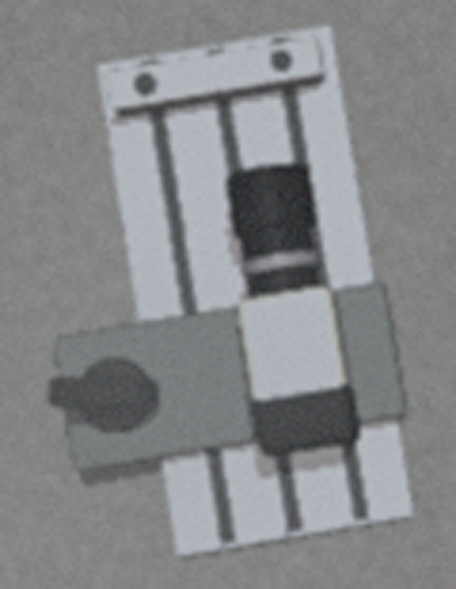

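```bash
python3 -m creep '{"translation":[[30,-37,0],[30,-37,0],[30,-37,0],[30,-37,0],[30,-37,0],[30,-37,0],[30,-37,0],[30,-37,0],[30,-37,0],[30,-37,0]],"rot":[[0,0,0],[0,0,0],[0,0,0],[0,0,0],[0,0,0],[0,0,0],[0,0,0],[0,0,0],[0,0,0],[0,0,0]]}' 50 40
cat > to.py <<'E'
from h import *
import sys
def go(g,yaw):
    s=get_state();T=R.from_rotvec(s["tool_rot"]).as_matrix()
    print("shift",(T.T@(np.array(g)-s["eef_pos"])).round(1))
    h=np.arctan2(T[1,1],T[0,1]);print("rz (about tool z)",round(float(-((yaw-h+np.pi)%(2*np.pi)-np.pi)),3),"q",np.round(s["joint_positions"],2),"F",np.round(s["wrist_force"],1),"pos",np.round(s["eef_pos"],1),s["opening"],s["time_s"])
go([float(v) for v in sys.argv[1:4]],np.radians(float(sys.argv[4])))
E
python3 to.py 485 213 220 10.2
```

```text
time_s: 1.55
eef_pos: [336.2, -96.1, 242.8]
tool_rot: [3.115, 0.401, 0.003]
wrist_force: [1.1, -0.5, -0.5]
opening: 0.588
gripper_force: 0.0
shift [ 222.2 -261.4   22.8]
rz (about tool z) -1.493 q [-0.44 -0.38  1.78 -0.    1.74  0.87] F [ 1.1 -0.5 -0.5] pos [336.2 -96.1 242.8] 0.5882188713514225 1.55
```

```bash
python3 -m creep '{"translation":[[31.7,-37.3,3],[31.7,-37.3,3],[31.7,-37.3,3],[31.7,-37.3,3],[31.7,-37.3,3],[31.7,-37.3,3],[31.7,-37.3,3],[0,0,0],[0,0,0],[0,0,0]],"rot":[[0,0,0],[0,0,0],[0,0,0],[0,0,0],[0,0,0],[0,0,0],[0,0,0],[0,0,-0.149],[0,0,-0.149],[0,0,-0.149]]}'
python3 -m creep '{"translation":[[0,0,0],[0,0,0],[0,0,0],[0,0,0],[0,0,0],[0,0,0],[0,0,0],[0,0,0]],"rot":[[0,0,-0.149],[0,0,-0.149],[0,0,-0.149],[0,0,-0.149],[0,0,-0.149],[0,0,-0.149],[0,0,-0.149],[0,0,0]]}'
python3 to.py 485 213 76 10.2
python3 - <<'E'
from h import *
s=get_state()
for c in ["wrist","top","scene"]:
    im=capture(c);cv2.imwrite(f"pics/{c}1.png",im[:,:,::-1])
    for n in ["camera_grip"]:
        for r in pinpoint(c,n)[:3]: print(c,n,r["centre"],round(r["conf"],2),at_z(c,r["centre"],83,s).round(1))
E
```

```text
time_s: 2.55
eef_pos: [484.2, 211.7, 220.8]
tool_rot: [2.945, 1.094, -0.001]
wrist_force: [0.5, -0.7, 0.5]
opening: 0.585
gripper_force: 0.0
time_s: 3.35
eef_pos: [484.2, 211.0, 221.3]
tool_rot: [2.018, 2.408, 0.0]
wrist_force: [0.5, -0.5, 0.2]
opening: 0.586
gripper_force: 0.0
shift [  1.9   1.1 145.3]
rz (about tool z) -0.002 q [ 0.3   0.04  1.46 -0.    1.64  0.13] F [ 0.5 -0.5  0.2] pos [484.2 211.  221.3] 0.5859550792660573 3.35
wrist camera_grip [280.9, 201.5] 0.67 [484.1 205.9  83. ]
top camera_grip [189.2, 212.3] 0.72 [486.5 212.1  83. ]
scene camera_grip [378.8, 258.3] 0.68 [489.2 210.   83. ]
```

View pics/wrist1.png

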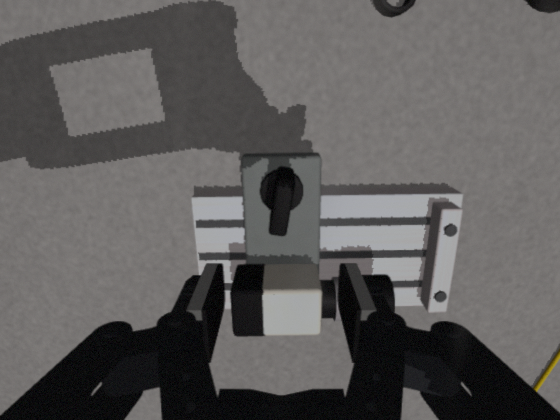

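The wrist view shows the knob bar at about (281,200), turned slightly. The grip lines up between the fingers, and the stop is to the right at (445,255). I'm descending now.

```bash
python3 -m creep '{"translation":[[-1.7,1,25],[0,0,25],[0,0,25],[0,0,25],[0,0,25],[0,0,10],[0,0,9],[0,0,0]],"rot":[[0,0,0],[0,0,0],[0,0,0],[0,0,0],[0,0,0],[0,0,0],[0,0,0],[0,0,0]]}' 
python3 -m creep '{"translation":[[0,0,0],[0,0,0],[0,0,0],[0,0,0],[0,0,0],[0,0,0]],"rot":[[0,0,0],[0,0,0],[0,0,0],[0,0,0],[0,0,0],[0,0,0]]}' 0 40
python3 to.py 485.5 209.5 76 10.2
python3 - <<'E'
from h import *
im=capture("wrist");cv2.imwrite("pics/wrist2.png",im[:,:,::-1])
E
```

```text
time_s: 4.45
eef_pos: [485.2, 209.4, 76.6]
tool_rot: [-2.018, -2.407, 0.002]
wrist_force: [-0.3, -0.3, 0.0]
opening: 0.588
gripper_force: 0.0
time_s: 5.05
eef_pos: [486.2, 209.7, 78.8]
tool_rot: [2.017, 2.407, 0.003]
wrist_force: [-0.9, -0.4, 5.2]
opening: 0.158
gripper_force: 42.0
shift [-0.  -0.7  2.8]
rz (about tool z) -0.002 q [ 0.3   0.13  1.65 -0.    1.35  0.12] F [-0.9 -0.4  5.2] pos [486.2 209.7  78.8] 0.15838670965010448 5.05
```

View pics/wrist2.png

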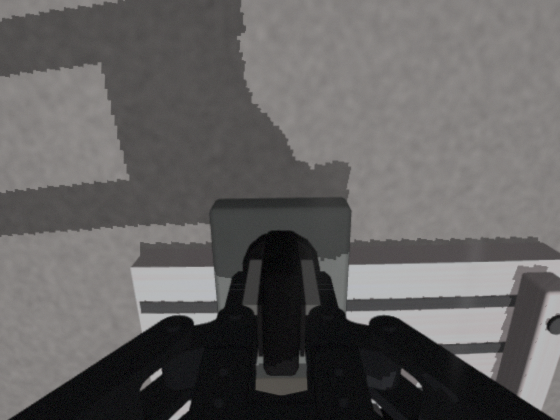

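The bar sits between the pads, with an opening of about 14 mm. Next I slide along the rail, which is tool +y.

```bash
python3 -m creep '{"translation":[[0,3,-2],[0,8,0],[0,12,0],[0,13,0],[0,13,0],[0,13,0],[0,13,0],[0,12,0],[0,8,0],[0,5,0]],"rot":[[0,0,0],[0,0,0],[0,0,0],[0,0,0],[0,0,0],[0,0,0],[0,0,0],[0,0,0],[0,0,0],[0,0,0]]}' 
python3 -m creep '{"translation":[[0,5,0],[0,5,0],[0,5,0],[0,3,0],[0,0,0]],"rot":[[0,0,0],[0,0,0],[0,0,0],[0,0,0],[0,0,0]]}' 
python3 to.py 485.5 209.5 76 10.2
python3 - <<'E'
from h import *
im=capture("top");cv2.imwrite("pics/top3.png",cv2.resize(im[100:265,165:285],None,fx=3.5,fy=3.5)[:,:,::-1])
E
```

```text
time_s: 6.1
eef_pos: [584.7, 228.5, 78.9]
tool_rot: [-2.016, -2.407, -0.002]
wrist_force: [-3.1, 4.5, 0.2]
opening: 0.157
gripper_force: 41.4
time_s: 6.6
eef_pos: [592.7, 230.1, 78.8]
tool_rot: [-2.006, -2.397, 0.027]
wrist_force: [-27.2, -1.9, 13.7]
opening: 0.161
gripper_force: 43.5
shift [  -1.4 -109.1    5.3]
rz (about tool z) -0.001 q [0.28 0.37 1.36 0.   1.43 0.1 ] F [-27.2  -1.9  13.7] pos [592.7 230.1  78.8] 0.16073912971126053 6.6
```

View pics/top3.png

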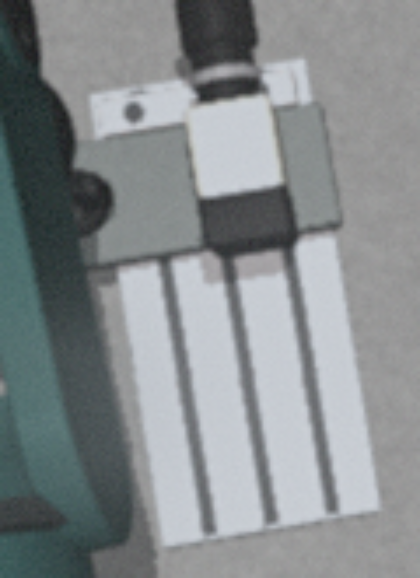

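The plate is now against the stop block, with about 27 N of contact force. I'll ease off the push and then turn clockwise, which is tool +z.

```bash
python3 -m creep '{"translation":[[0,-4,0],[0,-4,0],[0,0,0],[0,0,0]],"rot":[[0,0,0],[0,0,0],[0,0,0],[0,0,0]]}' - 70
python3 -m creep '{"translation":[[0,0,0],[0,0,0],[0,0,0],[0,0,0],[0,0,0],[0,0,0]],"rot":[[0,0,0.1],[0,0,0.1],[0,0,0.1],[0,0,0.1],[0,0,0.1],[0,0,0]]}'
python3 to.py 593 230 78 10.2
```

```text
time_s: 7.05
eef_pos: [592.0, 229.9, 78.9]
tool_rot: [-2.014, -2.406, 0.003]
wrist_force: [-7.3, 3.5, 2.8]
opening: 0.151
gripper_force: 70.2
time_s: 7.65
eef_pos: [593.6, 229.7, 79.0]
tool_rot: [-2.549, -1.834, -0.0]
wrist_force: [-2.8, 4.6, 0.3]
opening: 0.152
gripper_force: 69.9
shift [ 0.1 -0.6  1. ]
rz (about tool z) -0.501 q [0.28 0.36 1.38 0.   1.41 0.6 ] F [-2.8  4.6  0.3] pos [593.6 229.7  79. ] 0.15176466507980857 7.65
```

```bash
python3 -m creep '{"translation":[[0,0,0],[0,0,0],[0,0,0],[0,0,0],[0,0,0],[0,0,0],[0,0,0],[0,0,0],[0,0,0]],"rot":[[0,0,0.1],[0,0,0.1],[0,0,0.1],[0,0,0.1],[0,0,0.1],[0,0,0.1],[0,0,0.1],[0,0,0.06],[0,0,0]]}'
python3 to.py 593 230 78 10.2
python3 -c "
from h import *
print(get_state()['torque'])"
```

```text
time_s: 8.55
eef_pos: [595.3, 228.1, 79.0]
tool_rot: [3.047, 0.759, 0.004]
wrist_force: [3.0, 0.9, -3.5]
opening: 0.154
gripper_force: 69.4
shift [-1.1 -2.7  1. ]
rz (about tool z) -1.261 q [ 0.28  0.36  1.38 -0.    1.41  1.36] F [ 3.   0.9 -3.5] pos [595.3 228.1  79. ] 0.15413986040484887 8.55
[ 0.3487965  -0.46732012  0.02673497]
```

```bash
python3 -m creep '{"translation":[[0,0,0],[0,0,0],[0,0,0],[0,0,0]],"rot":[[0,0,0.05],[0,0,0.05],[0,0,0],[0,0,0]]}'
python3 to.py 593 230 78 10.2
python3 -c "
from h import *
print(get_state()['torque'])"
```

```text
time_s: 8.95
eef_pos: [594.9, 227.9, 79.1]
tool_rot: [3.079, 0.61, 0.003]
wrist_force: [4.6, -1.6, -3.8]
opening: 0.154
gripper_force: 86.7
shift [-1.  -2.6  1.1]
rz (about tool z) -1.358 q [ 0.28  0.36  1.38 -0.    1.41  1.46] F [ 4.6 -1.6 -3.8] pos [594.9 227.9  79.1] 0.1539814166911737 8.95
[-0.10293893 -0.74426161  1.61886508]
```

The torque is now 1.6 N m, so the knob is at its end. I'll turn back slightly to unload it, open to 40 mm, then lift.

```bash
python3 -m creep '{"translation":[[0,0,0],[0,0,0],[0,0,0],[0,0,0],[0,0,0],[0,0,0]],"rot":[[0,0,-0.05],[0,0,0],[0,0,0],[0,0,0],[0,0,0],[0,0,0]]}' 38 40
python3 -m creep '{"translation":[[0,0,-10],[0,0,-20],[0,0,-30],[0,0,-30],[0,0,-30],[0,0,-30],[0,0,0]],"rot":[[0,0,0],[0,0,0],[0,0,0],[0,0,0],[0,0,0],[0,0,0],[0,0,0]]}'
python3 - <<'E'
from h import *
s=get_state();im=capture("wrist");cv2.imwrite("pics/wrist4.png",im[:,:,::-1])
for r in pinpoint("wrist","camera_grip")[:2]: print(r,at_z("wrist",r["centre"],83,s))
E
```

```text
time_s: 9.55
eef_pos: [593.7, 228.7, 79.4]
tool_rot: [3.067, 0.68, -0.0]
wrist_force: [-0.1, -0.0, 0.3]
opening: 0.446
gripper_force: 0.0
time_s: 10.25
eef_pos: [596.0, 229.4, 236.9]
tool_rot: [-3.066, -0.68, -0.019]
wrist_force: [0.7, 0.4, 1.2]
opening: 0.441
gripper_force: 0.0
{'centre': [281.1, 195.9], 'conf': 0.85} [591.97060404 227.72732574  83.        ]
```

View pics/wrist4.png

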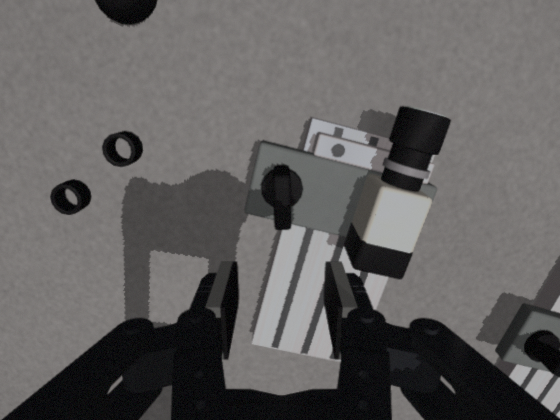

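The plate at (310,190) is against the stop, and the bar at (282,200) is about 15° off the rail direction, so it is locked. The gripper is clear of everything.

```bash
python3 -c "
from station import *
print(job_done())"
```

```text
the job is handed in; nothing more can be done
None
```

The camera carriage is against its stop with the clamp knob turned to its locked end, the gripper is clear, the lamp was not touched, and the job is handed in (the station returned no verdict).

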